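Restock the deodoriser bin with a scoop

ROBOT

A 6-joint arm with a two-finger parallel gripper is mounted at the origin on the work surface. World frame = base frame: x ahead of the robot, y to its left, z up, the work surface at z = 0. Lengths are in m, angles in rad, forces in N, time in s.
With the tool pointing down it reaches from about 0.275 to 0.825 m from the base axis. Payload 4.9 kg.
Tool frame: the origin (TCP) lies between the finger pads, 19 mm behind the fingertips; this is the grasp point; z points along the fingers, y is the line along which they close (so a half turn about z gives the same grasp; the last joint's range is limited). The gripper opens to 85 mm and grips with 20 to 120 N. Pads are 22 mm wide; open, the fingers measure 114 mm over their backs; the gripper's body (76 mm by 85 mm) begins 54 mm behind the grasp point. The pads swing forward as they close: fully open they stand 13 mm farther back than shut.
Start: joints at [1.124, 0.326, -0.193, 1.052, 0, 1.437], TCP at [0.169, 0.523, 0.25] pointing down, gripper open.
Joint ranges: [-2.65, 2.65], [-0.97, 1.79], [-1.3, 1.35], [-1.93, 2.1], [-1.47, 1.37], [-3.14, 3.14]. Speed limits (rad/s): [2.57, 2.57, 3.14, 3.14, 3.14, 3.14].

INTERFACE

Orientations are given as a rotation vector (axis times angle).
In Python, from cell import * gives the robot as it stands. Calls block until the motion is done:
- movep(position, orientation): joint-space move of the TCP to a pose.
- move_l(position, velocity=0.15, rot=None, until_force=None): straight line of the TCP; rot=None keeps the orientation; velocity is the mean speed in m/s. With until_force (N) it stops when the force on the tool has changed by that much, and returns True; else False.
- set_joints(angles): joint-space move.
- let_go() and grab(newtons=None): open the fingers fully, or close them until they stop; newtons is the grip in N (None keeps the last).
- sleep(seconds).
- ik(position, orientation): joint angles nearest the present ones, or None.
- get_state(): the state.
- grab_frame(name): name is "scene" or "top" or "wrist"; returns a dict with "img" (384x512x3 uint8, red, green, blue), "fx", "fy", "cx", "cy" (pixels), "cam_to_world" (4x4, takes a point from camera to world coordinates); the wrist camera has in their place "T_tool_cam" (4x4, takes a point from camera to tool coordinates, whose origin is the TCP and whose axes are the flange's). Camera axes: x right, y down, z forward; pixel columns grow to the right and rows downward; lengths in m; the calibration is good to about 2 mm. A picture is of the moment at which its call begins: read the wrist's pose just before it. There is no depth.
A pose or a line that the arm cannot do raises MotionError and nothing moves.
- sign_off(): hands the job in; it is judged then, once.
Trained networks look in the newest picture that a camera, given by its name, has taken for a name from the list of things; names that differ only in an ending like _2 or _b are one class to them, and where a whole thing is asked for, a point or a joint stands for the part that bears it (a point fixed in the world has none). Each returns a list of dicts, best first, with "score" (0 to 1); they miss things now and then, are a little off and sometimes report something else, mostly with a low value. They report only what shows in the picture. A call takes as long as a camera call.
- spot_in(camera, name): "centre" ([column, row] in pixels, amid what is visible of it).
- silhouettes(camera, name): "mask" (384x512 bool, what is visible of it) and "centre" ([column, row] in pixels, amid what is visible of it).
- tip_of(camera, name): "centre" ([column, row] in pixels: a listed point, or the origin of a listed thing).
The state is a dict: "clock": time; "q": joint angles; "joint_velocities": joint speeds; "tau": joint torques, N m; "position": TCP position; "eef_rot": TCP orientation; "contact_force": force on the tool from outside, world axes, zero at the start; "wrist_torque": the same for the moment, N m; "finger_gap": opening from 0.0 (shut) to 1.0 (fully open); "grasp_force": force on a finger pad.
Only numpy, scipy, OpenCV 4.12 (cv2) and the standard library are available. Lean on these libraries where they do the work, as an engineer would, in place of code of your own. Each camera call takes 0.05 s, during which the arm holds its last target. There are 200 camera calls.

TASK

Clear the yellow tent sign out of the white tray and hang it astride the rail, letting it go there. Then flip the grey bin open and use the scoop to move every deodoriser ball from the tray into it, never touching a ball with the gripper's fingers. Finally stand the empty scoop back on its rubber mat, flip the bin's lid shut, and leave the scrubber, brush heads and squeegee where they are.

Things in the scene. Friction and masses are not known exactly. Their poses are not given: they have to be found in the camera images.
- tray: white open tray, fixed to the shelf: outside 142 (x) x 312 (y) x 45 high, walls 6, floor 5 thick (inside 130 x 300; floor at z 5, rim at z 45). Origin at the centre of its underside; its long axis is its y
- bin: grey open-topped bin, fixed: outside 170 x 170 x 120 high, walls and floor 5. Origin at the centre of its underside. Its flip-top lid is hinged along its +x rim
- lid (a joint): hinge of the bin's lid, rad: 0 shut, about 1.57 upright, 1.75 leaning back on its stop. It starts shut. It swings freely: it falls shut by itself from anything below about 1.4 and falls back to its stop from above 1.6
- lid_hinge (a point): point on the lid's hinge axis, mid-rim, at the bin's +x edge, 120 above the bin's underside; the axis is the bin's y
- lid_handle (a point): middle of the round head (28 across, 16 high) of the 43 mm tall knob on the lid, upright when the lid is shut: 140 mm from the hinge towards the bin's -x and 43 above it. The lid is a plate 170 x 170 x 8, 120 g. When it stands open the knob sticks out to the bin's +x side, 140 mm above the hinge
- rail: hanging rail, fixed: a horizontal steel bar 220 long, 14 in diameter, on a post at each end (18 thick, base discs 70 across). Origin on the shelf below the middle of the bar; the bar runs along its y axis, its centre line 175 above the shelf
- rail_mid (a point): middle of the rail's bar, on its centre line; y along the bar
- mat: black rubber mat, fixed, 130 (x) x 160 (y) x 4 high, the scoop's parking place; origin at the centre of its underside. The scoop starts on it with its mouth roughly along the mat's +y
- scoop: aluminium scoop, 150 g: flat pan 48 long, 118 wide (inside 45 x 112), floor 2.5 thick, side walls 32 high that end 24 short of the lip, back wall 45 high. Mouth along its +x; z up. Origin on the pan's underside: front lip at x = +22.5, back of the back wall at x = -25.5. An upright handle post 24 x 24 stands behind the back wall, centred at x = -37.5, from z = 0 to 132
- scoop_grip (a point): on the axis of the scoop's handle post, 108 above the scoop's underside: a good point for the TCP
- scoop_lip (a point): middle of the scoop's front lip, on its underside
- sign: yellow tent sign (rigid upside-down V, 120 g): two panels 120 long, 100 wide, 4 thick, leaning 16 deg each way from a ridge block 30 x 100 x 12 with a grip rib on top, 14 thick (x), 60 long (y), its top 45 above the origin. Origin mid-underside of the block, inside the V; ridge along y, z up. Feet 114 below, 94 apart over all. Starts standing in the tray's -y end, ridge across the tray
- ball0: white deodoriser ball, hard, smooth and free-rolling, 36 in diameter, 30 g; origin at its centre (its axes turn as it rolls). Lies in the tray, if present
- ball1: white deodoriser ball, hard, smooth and free-rolling, 36 in diameter, 30 g; origin at its centre (its axes turn as it rolls). Lies in the tray, if present
- ball2: white deodoriser ball, hard, smooth and free-rolling, 36 in diameter, 30 g; origin at its centre (its axes turn as it rolls). Lies in the tray, if present
- ball3: white deodoriser ball, hard, smooth and free-rolling, 36 in diameter, 30 g; origin at its centre (its axes turn as it rolls). Lies in the tray, if present
- ball4: white deodoriser ball, hard, smooth and free-rolling, 36 in diameter, 30 g; origin at its centre (its axes turn as it rolls). Lies in the tray, if present
- ball5: white deodoriser ball, hard, smooth and free-rolling, 36 in diameter, 30 g; origin at its centre (its axes turn as it rolls). Lies in the tray, if present
- ball6: white deodoriser ball, hard, smooth and free-rolling, 36 in diameter, 30 g; origin at its centre (its axes turn as it rolls). Lies in the tray, if present
- ball7: white deodoriser ball, hard, smooth and free-rolling, 36 in diameter, 30 g; origin at its centre (its axes turn as it rolls). Lies in the tray, if present
- scrubber: teal spin scrubber, 250 long, lying on the shelf beyond the work; bystander
- brush_head0: orange round brush head, 84 across, 45 high; bystander
- brush_head1: orange round brush head, 84 across, 45 high; bystander
- squeegee: squeegee, 200 wide, 200 long, lying on the shelf; bystander

How it is judged:
By the outcome, as a careful person would: the job done as asked, in the order asked, and still so for the second after the job is handed in, with the robot touching nothing.
Of ball0, ball1, ball2, ball3, ball4, ball5, ball6, ball7 only 5 to 8 are there at a start; the rules pass over those that are not, and their reading is None.
At some moment in a run one of scoop, sign may be knocked a few centimetres aside while the robot is not near it.
It also fails if it takes over 210 s, if anything falls off the work surface, if the arm or the gripper's body presses on something with over 40 N, if the wrist force passes 120 N, or if a joint passes its speed limit or range.

## Working session

There is one attempt and no reset: what is moved stays moved. The work goes in short steps, each a Python script; the robot and the scene stay as the last script left them, time stands still between calls to the robot, and variables do not carry over. Pictures are saved under pics/ and viewed, at most 14 in all, crops included, and the job is handed in when it is done.

```bash
ls; mkdir -p pics
python3 - <<'E'
from cell import *
import cv2,numpy as np
a=grab_frame("scene");b=grab_frame("top")
for n,f in(("scene",a),("top",b)):
    cv2.imwrite(f"pics/{n}0.png",f["img"][:,:,::-1]); print(n,f["fx"],f["fy"],f["cx"],f["cy"],np.round(f["cam_to_world"],3).tolist())
print(get_state())
for n in ["tray","bin","lid_hinge","lid_handle","rail","rail_mid","mat","scoop","scoop_grip","scoop_lip","sign","ball0"]:
    for c in("scene","top"):
        print(n,c,[(np.round(d["centre"],1).tolist(),round(d["score"],2)) for d in tip_of(c,n)][:8])
E
```

```text
pics
scene 352.0081545974948 352.0081545974948 254.45407474249228 189.43057762404976 [[0.143, 0.514, -0.846, 1.364], [0.99, -0.086, 0.115, -0.111], [-0.013, -0.853, -0.521, 0.642], [0.0, 0.0, 0.0, 1.0]]
top 489.60900345200224 489.60900345200224 254.8000818915473 194.50476668574643 [[0.0, -0.975, 0.221, 0.313], [-1.0, -0.002, -0.007, -0.004], [0.007, -0.221, -0.975, 1.259], [0.0, 0.0, 0.0, 1.0]]
{'clock': 0.1, 'q': array([ 1.12380373e+00,  3.26870890e-01, -1.93459836e-01,  1.05202666e+00,
       -1.42435532e-05,  1.43658407e+00]), 'joint_velocities': array([-0.00195536, -0.00253843,  0.0030341 , -0.00089117, -0.00031637,
       -0.00136528]), 'tau': array([ 1.31540961e-03, -4.44239688e+01,  2.63038605e+01,  7.90256221e-03,
       -3.24900998e-05, -4.71335824e-06]), 'position': array([0.16902343, 0.52286895, 0.24928865]), 'eef_rot': array([-4.89246212e-01, -3.10282331e+00,  2.35538151e-03]), 'contact_force': array([4.77586121e-01, 5.35445579e-04, 7.18130699e-01]), 'wrist_torque': array([-0.01009731, -0.02499639, -0.02672662]), 'grasp_force': 0.0, 'finger_gap': 0.9992729313777354}
tray 
[... 640 characters left out ...]
270.8], 0.56)]
scoop scene [([254.3, 200.5], 0.96), ([143.9, 245.0], 0.41)]
scoop top [([243.7, 267.4], 0.98)]
scoop_grip scene [([242.0, 174.0], 0.71)]
scoop_grip top [([257.8, 267.5], 0.7)]
scoop_lip scene [([262.1, 199.7], 0.72), ([294.6, 286.5], 0.54)]
scoop_lip top [([229.9, 271.8], 0.92), ([128.7, 259.2], 0.73)]
sign scene [([239.3, 201.9], 0.8), ([276.1, 242.5], 0.19)]
sign top [([270.4, 186.5], 0.65)]
ball0 scene [([273.6, 231.7], 0.68), ([290.0, 230.9], 0.61), ([290.5, 243.8], 0.61), ([264.4, 201.4], 0.58), ([304.6, 227.1], 0.57), ([309.0, 231.0], 0.46), ([275.4, 240.3], 0.42)]
ball0 top [([232.2, 176.1], 0.54), ([234.0, 191.0], 0.45), ([217.4, 190.1], 0.45), ([194.4, 185.0], 0.41)]
```

Run:
```python
import cv2
for n in("scene","top"):
    im=cv2.imread(f"pics/{n}0.png"); cv2.imwrite(f"pics/{n}0b.png",cv2.resize(im,(800,600),interpolation=cv2.INTER_CUBIC))
```

```text
(no output)
```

View pics/scene0b.png

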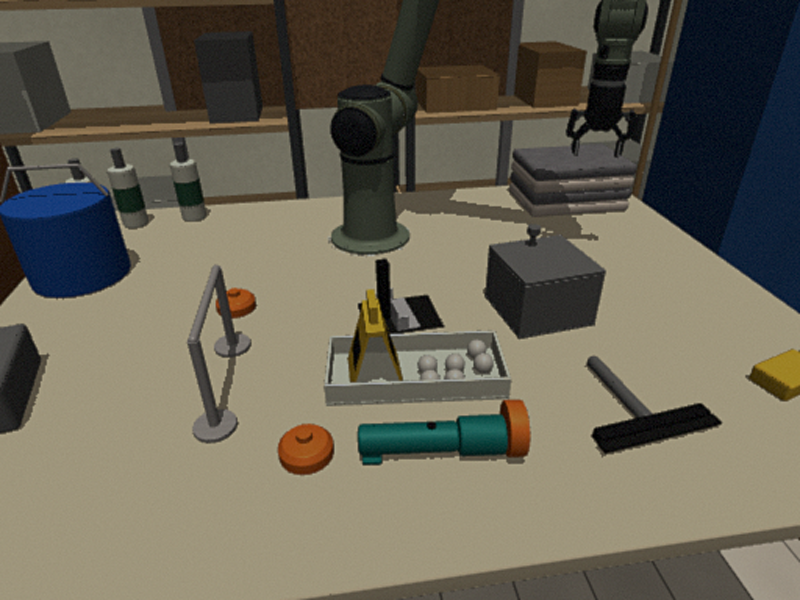

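View pics/top0b.png

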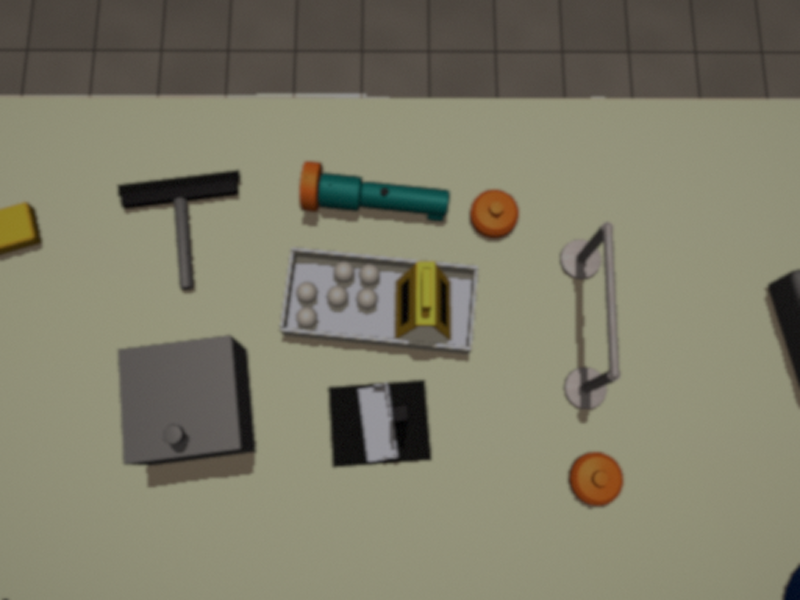

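The views agree: tray at (378,300), bin at (180,400) with its knob on the robot side, rail at right (610,300), mat with scoop at (380,425), and sign at the tray's −y end. At least 6 balls are visible. Next I'll fit the poses with silhouettes.

```bash
cat > h.py <<'E'
from cell import *
import cv2, numpy as np
from scipy.optimize import minimize
from scipy.spatial.transform import Rotation as R
def box(x0,x1,y0,y1,z0,z1): return np.array([[x,y,z] for x in(x0,x1) for y in(y0,y1) for z in(z0,z1)])/1000
def cyl(r,z0,z1,x=0,y=0,ax=2):
    t=np.linspace(0,2*np.pi,24,endpoint=False); p=np.concatenate([np.c_[r*np.cos(t),r*np.sin(t),0*t+z] for z in(z0,z1)])
    if ax==1: p=p[:,[0,2,1]]
    return (p+np.array([x,y,0]))/1000
def panel(s):
    a=np.radians(16); d=np.array([s*np.sin(a),0,-np.cos(a)])
    o=47-120*np.sin(a)-2
    c=np.array([s*o,0,0.]); n=np.array([np.cos(a),0,s*np.sin(a)])
    return np.array([c+d*u+n*v+np.array([0,w,0]) for u in(0,118) for v in(-2,2) for w in(-50,50)])/1000
M=dict(tray=[box(-71,71,-156,156,0,45)],bin=[box(-85,85,-85,85,0,128),cyl(14,155,171,-55)],
 mat=[box(-65,65,-80,80,0,4)],
 rail=[cyl(7,-110,110,ax=1)+np.array([0,0,.175])]+[cyl(9,0,175,0,s*110) for s in(-1,1)]+[cyl(35,0,6,0,s*110) for s in(-1,1)],
 scoop=[box(-25.5,22.5,-59,59,0,2.5),box(-25.5,-1.5,-59,-56,0,32),box(-25.5,-1.5,56,59,0,32),box(-25.5,-22.5,-59,59,0,45),box(-49.5,-25.5,-12,12,0,132)],
 sign=[box(-15,15,-50,50,0,12),box(-7,7,-30,30,12,45),panel(1),panel(-1)])
def frame(c):
    if c=="wrist": s=get_state()
    f=grab_frame(c)
    if c=="wrist":
        T=np.eye(4);T[:3,:3]=R.from_rotvec(s["eef_rot"]).as_matrix();T[:3,3]=s["position"];f["cam_to_world"]=T@f["T_tool_cam"]
    f["name"]=c; return f
def proj(f,P):
    T=np.linalg.inv(f["cam_to_world"]);Q=P@T[:3,:3].T+T[:3,3]
    return np.c_[f["fx"]*Q[:,0]/Q[:,2]+f["cx"],f["fy"]*Q[:,1]/Q[:,2]+f["cy"]]
def unproj(f,uv,z):
    d=np.array([(uv[0]-f["cx"])/f["fx"],(uv[1]-f["cy"])/f["fy"],1]);T=f["cam_to_world"];d=T[:3,:3]@d
    return T[:3,3]+d*(z-T[2,3])/d[2]
def sil(c,n,near=None):
    L=silhouettes(c,n)
    if not L: return None
    if near is not None: L=sorted(L,key=lambda d:np.linalg.norm(np.array(d["centre"])-near))
    return L[0]["mask"]
def render(f,n,p,z0):
    m=np.zeros((384,512),np.uint8);Rz=R.from_euler("z",p[2]).as_matrix()
    for P in M[n]:
        q=proj(f,P@Rz.T+np.array([p[0],p[1],z0]))
        cv2.fillConvexPoly(m,cv2.convexHull(np.round(q*16).astype(np.int32)),255,cv2.LINE_AA,4)
    return m/255.
def fit(n,frames,masks,p0,z0=0,ignore=None):
    def cost(p):
        e=0
        for i,(f,m) in enumerate(zip(frames,masks)):
            w=1 if ignore is None or ignore[i] is None else ~ignore[i]
            r=render(f,n,p,z0); e+=np.sum(w*np.abs(r-m))/np.sum(m)
        return e/len(frames)
    best=None
    for sc in(1,.25):
        p0=np.array(p0,float)
        r=minimize(cost,p0,method="Nelder-Mead",options=dict(initial_simplex=np.vstack([p0]+[p0+sc*d for d in([.012,0,0],[0,.012,0],[0,0,.1])]),xatol=2e-4,fatol=1e-4)); p0=r.x
    return r.x,r.fun
E
cat > loc.py <<'E'
from h import *
F=[frame("top"),frame("scene")]
names=["tray","bin","rail","mat","scoop","sign"]
S={n:[sil(f["name"],n) for f in F] for n in names}
b=[]
p0=dict(tray=(.47,.03,0),bin=(.33,.27,0),rail=(.46,-.33,0),mat=(.3,.03,0),scoop=(.3,.03,1.57),sign=(.47,-.05,1.57))
for n in names:
    f=F[0];m=S[n][0];c=np.argwhere(m).mean(0)[::-1]; g=unproj(f,c,{"rail":.15,"sign":.1,"bin":.12}.get(n,.02))
    ig=[]
    for i in range(2):
        a=np.zeros((384,512),bool)
        for k in names:
            if k!=n and S[k][i] is not None: a|=S[k][i]&~S[n][i]
        ig.append(a)
    for use in([0],[1],[0,1]):
        r=fit(n,[F[i] for i in use],[S[n][i] for i in use],(g[0],g[1],p0[n][2]),{"mat":0,"scoop":.004,"sign":.119}.get(n,0),[ig[i] for i in use])
        print(n,use,np.round(r[0],4),round(r[1],3))
E
python3 loc.py
```

```text
Traceback (most recent call last):
  File "loc.py", line 16, in <module>
    r=fit(n,[F[i] for i in use],[S[n][i] for i in use],(g[0],g[1],p0[n][2]),{"mat":0,"scoop":.004,"sign":.119}.get(n,0),[ig[i] for i in use])
  File "h.py", line 53, in fit
    r=minimize(cost,p0,method="Nelder-Mead",options=dict(initial_simplex=np.vstack([p0]+[p0+sc*d for d in([.012,0,0],[0,.012,0],[0,0,.1])]),xatol=2e-4,fatol=1e-4)); p0=r.x
                                                                                            ~~^~
TypeError: can't multiply sequence by non-int of type 'float'
```

```bash
sed -i 's/sc\*d for d in(\[.012,0,0\],\[0,.012,0\],\[0,0,.1\])/sc*d for d in np.diag([.012,.012,.1])/' h.py; python3 loc.py
```

```text
tray [0] [ 0.6001  0.0205 -0.1036] 0.248
tray [1] [ 0.5979  0.0225 -0.1118] 0.184
tray [0, 1] [ 0.5985  0.0209 -0.1058] 0.218
bin [0] [0.4271 0.3133 0.1224] 0.039
bin [1] [0.4262 0.3171 0.0865] 0.041
bin [0, 1] [0.427  0.3154 0.1202] 0.044
rail [0] [ 0.5036 -0.2178 -0.4153] 1.089
rail [1] [ 0.4843 -0.211  -0.2896] 1.147
rail [0, 1] [ 0.5021 -0.2154 -0.4044] 1.124
mat [0] [0.4005 0.02   0.0747] 0.144
mat [1] [0.4071 0.0186 0.0751] 0.586
mat [0, 1] [0.4011 0.0186 0.065 ] 0.379
scoop [0] [0.4022 0.0269 1.715 ] 0.069
scoop [1] [0.4002 0.0244 1.7325] 0.212
scoop [0, 1] [0.4009 0.026  1.7499] 0.145
sign [0] [ 0.5855 -0.0548  1.5428] 0.032
sign [1] [ 0.5966 -0.0517  1.527 ] 0.094
sign [0, 1] [ 0.5876 -0.0501  1.517 ] 0.079
```

```bash
cat > loc2.py <<'E'
from h import *
F=[frame("top"),frame("scene")]
near={"rail":[(385,195),(133,225)],"tray":[(240,192),(266,236)]}
for n,g in(("rail",(.5,-.35,1.57)),("tray",(.6,.02,-.1))):
    ms=[];ig=[]
    for i,f in enumerate(F):
        m=sil(f["name"],n,near[n][i])
        if n=="tray":
            h=np.zeros((384,512),np.uint8);cv2.fillConvexPoly(h,cv2.convexHull(np.argwhere(m)[:,::-1].astype(np.int32)),1);m=h>0
        s=sil(f["name"],"sign");ig.append(s if n=="tray" else None)
        ms.append(m);print(n,m.sum(),np.argwhere(m).mean(0)[::-1])
    if n=="rail": q=unproj(F[0],(390.3,189.8),.175);g=(q[0],q[1],1.57)
    for use in([0],[1],[0,1]):
        r=fit(n,[F[i] for i in use],[ms[i] for i in use],g,0,[ig[i] for i in use]);print(n,use,np.round(r[0],4),round(r[1],3))
E
python3 loc2.py
```

```text
rail 1928 [379.73755187 200.71576763]
rail 1550 [136.90387097 233.86516129]
rail [0] [ 0.5685 -0.3205  1.55  ] 0.122
rail [1] [ 0.565  -0.3186  1.56  ] 0.255
rail [0, 1] [ 0.567  -0.3197  1.5573] 0.202
tray 7201 [242.21413693 192.05860297]
tray 5421 [265.75336654 236.13134108]
tray [0] [ 0.5998  0.0201 -0.1   ] 0.02
tray [1] [ 0.6026  0.0216 -0.1016] 0.021
tray [0, 1] [ 0.6009  0.021  -0.1033] 0.026
```

```bash
cat >> h.py <<'E'
def down(yaw,tilt=0,ax=None):
    r=R.from_euler("z",yaw)*R.from_euler("y",np.pi)
    if tilt: r=R.from_rotvec(np.array(ax)*tilt)*r
    return r.as_rotvec()
E
python3 - <<'E'
from h import *
f=frame("top")
for uv in((388.5,146),(393,240)): print(unproj(f,uv,.175))
q=get_state()["q"]
movep([.45,-.30,.42],down(0)); print(get_state()["q"],get_state()["clock"])
w=frame("wrist");print(np.round(w["T_tool_cam"],3).tolist(),w["fx"]);a=w["img"]
print([(d["centre"],d["score"]) for d in tip_of("wrist","rail_mid")])
m=sil("wrist","rail")
if m is not None:
    print(fit("rail",[w],[m],(.565,-.319,1.6)),fit("rail",[w],[m],(.565,-.319,1.53)))
movep([.50,-.05,.42],down(0)); w=frame("wrist");b=w["img"]
m=sil("wrist","sign")
if m is not None: print(fit("sign",[w],[m],(.587,-.05,1.53),.119))
cv2.imwrite("pics/w1.png",cv2.resize(np.vstack([a,b])[:,:,::-1],(400,600)))
print(get_state()["clock"])
E
```

```text
[ 0.67533819 -0.32213958  0.175     ]
[ 0.45565782 -0.31898257  0.175     ]
[-7.23360694e-01  2.60176305e-01  1.44335120e-01  1.45512621e+00
  1.78559778e-04 -7.24466313e-01] 6.3583
[[0.001, -0.965, -0.263, 0.066], [1.0, 0.001, -0.001, 0.0], [0.001, -0.263, 0.965, -0.124], [0.0, 0.0, 0.0, 1.0]] 293.25547579150003
[([242.2, 248.2], 0.84)]
(array([ 0.56613876, -0.31853605,  1.55512601]), np.float64(0.10591913618700127)) (array([ 0.56630502, -0.31862275,  1.55513311]), np.float64(0.10564504167779062))
(array([ 0.58679981, -0.05109346,  1.55735703]), np.float64(0.056269185515305686))
7.6083
```

View pics/w1.png

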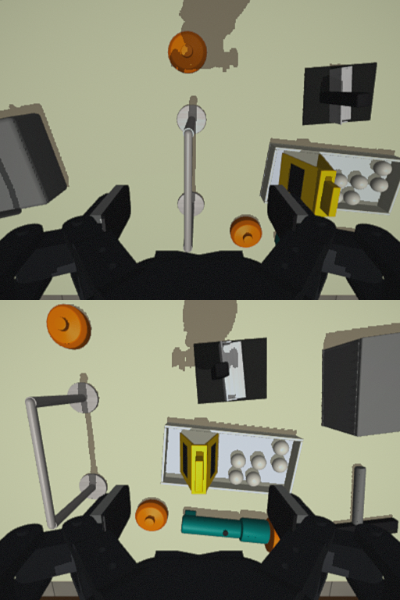

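```bash
cat > s1.py <<'E'
from h import *
sx,sy,yw=.587,-.051,1.55-np.pi/2
let_go()
movep([sx,sy,.26],down(yw))
w=frame("wrist");m=sil("wrist","sign")
move_l([sx,sy,.155],.12,until_force=12)
grab(40); s=get_state();print(s["finger_gap"],s["grasp_force"],s["position"])
move_l([sx,sy,.37],.15)
s=get_state();print(s["contact_force"],s["finger_gap"])
a=frame("wrist")
rx,ry,ryw=.566,-.319,1.555-np.pi/2
move_l([rx,ry,.37],.2,rot=down(ryw))
b=frame("scene")
cv2.imwrite("pics/s1.png",np.vstack([a["img"],b["img"]])[:,:,::-1][::1,::1])
im=cv2.imread("pics/s1.png");cv2.imwrite("pics/s1.png",cv2.resize(im,(400,600)))
print(get_state()["clock"])
E
python3 s1.py
```

```text
0.15396699299481034 42.64769732952118 [ 0.58707611 -0.05099027  0.15519189]
[-1.56572713 -0.1553261  -0.69642646] 0.15910523436378712
13.5333
```

View pics/s1.png

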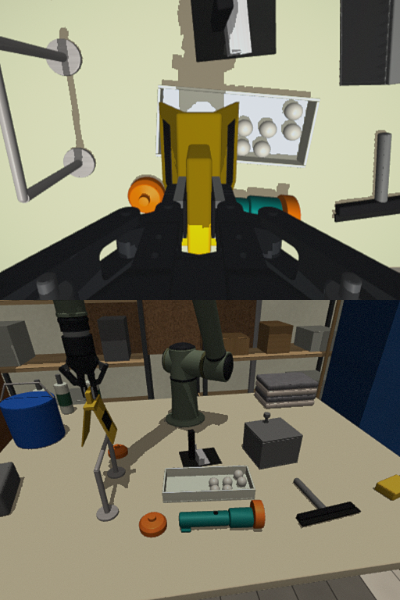

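```bash
cat > s2.py <<'E'
from h import *
rx,ry=.566,-.319
print(move_l([rx,ry,.226],.1,until_force=6))
print(move_l([rx,ry,.212],.03,until_force=4)); s=get_state();print(s["position"],s["contact_force"])
let_go(); sleep(.3)
move_l([rx,ry,.36],.15)
f=frame("scene");m=sil("scene","sign");t=frame("top");mt=sil("top","sign")
print(fit("sign",[f,t],[m,mt],(rx,ry,1.555),.182),get_state()["clock"])
# lid / bin wrist fit
movep([.36,.27,.42],down(0.1)); w=frame("wrist"); m=sil("wrist","bin")
if m is not None: print(fit("bin",[w],[m],(.427,.315,.12)))
print([(d["centre"],d["score"],unproj(w,d["centre"],.163)) for d in tip_of("wrist","lid_handle")][:2],get_state()["clock"])
cv2.imwrite("pics/s2.png",cv2.resize(np.vstack([w["img"],f["img"]]),(400,600))[:,:,::-1])
E
python3 s2.py
```

```text
False
True
[ 0.56639829 -0.31927829  0.21720852] [-0.16479952 -0.51065941  3.92468595]
(array([ 0.56655319, -0.31725685,  1.73033209]), np.float64(1.5587140320627337)) 17.8
(array([0.42585217, 0.31474998, 0.12303841]), np.float64(0.027569352960268818))
[([283.0, 178.5], 0.72, array([0.37576417, 0.30933129, 0.163     ]))] 20.1917
```

View pics/s2.png

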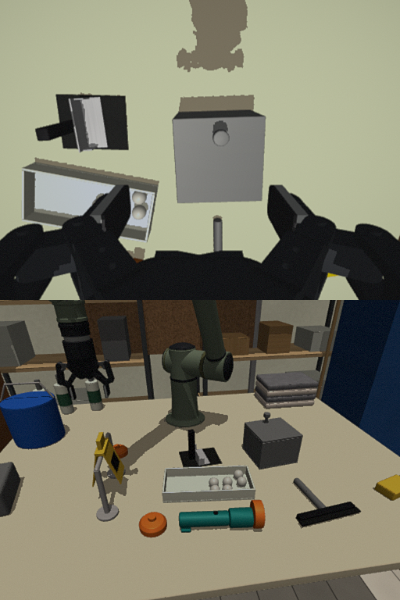

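```bash
cat > s3.py <<'E'
from h import *
bx,by,bw=.426,.315,.122
e=np.array([np.cos(bw),np.sin(bw),0]); H=np.array([bx,by,.12])+.085*e
K=lambda t: H+e*(-.14*np.cos(t)+.043*np.sin(t))+np.array([0,0,.14*np.sin(t)+.043*np.cos(t)])
movep(K(0)+[0,0,.06],down(bw)); move_l(K(0),.12,until_force=15)
grab(20); s=get_state();print(s["finger_gap"],s["grasp_force"],s["position"])
for t in np.arange(.12,1.69,.12):
    move_l(K(t),.12)
s=get_state();print(t,s["contact_force"],s["finger_gap"])
sleep(.2); let_go(); sleep(.4); p=s["position"]; move_l([p[0],p[1],.40],.2)
f=frame("scene")
movep([.30,.03,.40],down(0.15))
w=frame("wrist"); m=sil("wrist","scoop")
for y in (1.7,): print(fit("scoop",[w],[m],(.401,.026,y),.004))
t=frame("top"); print(fit("scoop",[t],[sil("top","scoop")],(.401,.026,1.72),.004))
for f_ in (t,w):
  h=sil(f_["name"],"tray").astype(np.int32);m=np.zeros((384,512),np.uint8);cv2.fillConvexPoly(m,cv2.convexHull(np.argwhere(h)[:,::-1].astype(np.int32)),1)
  print("tray",fit("tray",[f_],[m>0],(.6,.021,-.1)))
cv2.imwrite("pics/s3.png",cv2.resize(np.vstack([w["img"],f["img"]]),(400,600))[:,:,::-1]);print(get_state()["clock"])
E
python3 s3.py
```

```text
0.31589678059012966 19.527131896466017 [0.37166994 0.30773733 0.16342843]
1.6800000000000002 [1.31950079 1.73448902 5.76531807] 0.31816469740153824
(array([0.39933074, 0.02514671, 1.69366523]), np.float64(0.08429973099469763))
(array([0.4021717 , 0.02432979, 1.70406995]), np.float64(0.8090460724166968))
tray (array([ 0.59962943,  0.01876281, -0.10649796]), np.float64(0.022208648454599765))
tray (array([ 0.59809946,  0.03723726, -0.10527267]), np.float64(0.34494932114090937))
30.3417
```

View pics/s3.png

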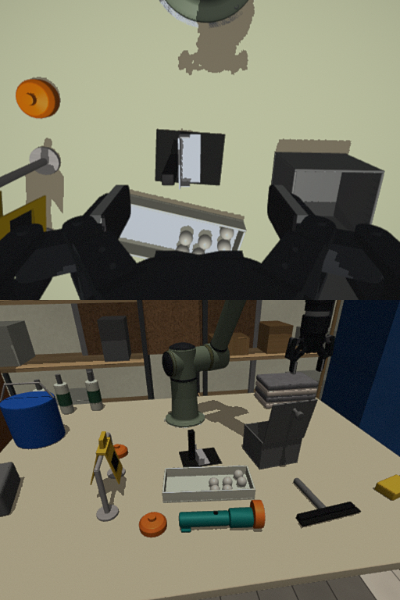

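```bash
cat >> h.py <<'E'
OFF=np.array([-.0375,0,.108])
RSG=R.from_euler("z",-np.pi/2)*R.from_euler("y",np.pi)
def sp(pt,yaw,pitch=0,ref=(0,0,0)):
    "TCP pose putting scoop-frame point ref at world pt; pitch>0 lip up"
    r=R.from_euler("z",yaw)*R.from_euler("y",-pitch)
    return np.array(pt)+r.apply(OFF-np.array(ref)), (r*RSG).as_rotvec()
TX,TY,TW=.600,.020,-.104
def tr(u,v,z): # tray coords -> world
    return np.array([TX+u*np.cos(TW)-v*np.sin(TW),TY+u*np.sin(TW)+v*np.cos(TW),z])
TSY=TW+np.pi/2
BX,BY,BW=.426,.315,.122
def bn(u,v,z): return np.array([BX+u*np.cos(BW)-v*np.sin(BW),BY+u*np.sin(BW)+v*np.cos(BW),z])
LIP=(.0225,0,0); HEEL=(-.0495,0,0)
def ml(pr,v=.15,**k): return move_l(pr[0],v,rot=pr[1],**k)
E
cat > s4.py <<'E'
from h import *
sc=(.400,.0255,1.70)
P={"grasp":sp((sc[0],sc[1],.004),sc[2]),"in":sp(tr(0,-.045,.005),TSY,0,LIP),"end":sp(tr(0,.148,.005),TSY,0,LIP),"tilt":sp(tr(0,.07,.012),TSY,.5,HEEL),
"up":sp(tr(0,.07,.16),TSY,.5,HEEL),"bin":sp(bn(0,-.03,.17),BW+np.pi/2,.5,LIP),"dump":sp(bn(0,-.02,.085),BW+np.pi/2,-1.05,LIP)}
for k,p in P.items(): q=ik(*p); print(k,None if q is None else np.round(q,2))
movep(P["grasp"][0]+[0,0,.08],P["grasp"][1])
w=frame("wrist");m=sil("wrist","scoop")
if m is not None: print(fit("scoop",[w],[m],sc,.004))
print([(d["centre"],d["score"],unproj(w,d["centre"],.112)) for d in tip_of("wrist","scoop_grip")][:2],P["grasp"][0])
cv2.imwrite("pics/s4.png",w["img"][:,:,::-1])
E
python3 s4.py
```

```text
grasp [-0.21  0.23 -0.74  0.6   0.   -0.34]
in [-0.27  0.53 -0.25  0.79  0.   -0.16]
end [ 0.06  0.57 -0.19  0.82  0.    0.16]
tilt [-0.27  0.59 -0.26  0.82  0.49 -0.19]
up [-0.27  0.45 -0.08  1.14  0.49 -0.19]
bin [-0.06  0.23 -0.46  0.98  0.49 -0.21]
dump [ 0.89  1.02  0.43  1.86 -0.67  1.1 ]
(array([0.39905165, 0.0256311 , 1.68764934]), np.float64(0.08494150502810338))
[([253.5, 202.7], 0.8, array([ 0.4030992 , -0.01245877,  0.112     ]))] [ 0.40483167 -0.01168743  0.112     ]
```

View pics/s4.png

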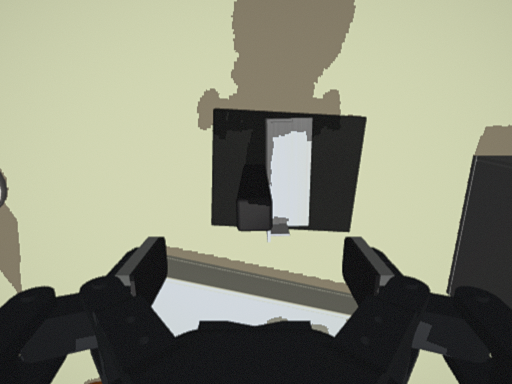

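```bash
cat > s5.py <<'E'
from h import *
g=sp((.3993,.0256,.004),1.692)
ml((g[0]+[0,0,.04],g[1])); print(ml(g,.1,until_force=10))
grab(80); s=get_state();print(s["finger_gap"],s["grasp_force"],s["position"])
ml((g[0]+[0,0,.09],g[1]))
w=frame("wrist")
ml(sp(tr(0,-.045,.09),TSY,0,LIP),.2)
print(ml(sp(tr(0,-.045,.012),TSY,0,LIP),.1,until_force=5))
print("floor",ml(sp(tr(0,-.045,.001),TSY,0,LIP),.02,until_force=4)); z=get_state()["position"][2]-OFF[2];print("bottom z",z)
zz=z+.0012
for i,s_ in enumerate((1,-1)):
    ml(sp(tr(0,-.045,zz),TSY,0,LIP),.05)
    c=ml(sp(tr(s_*.014,-.045,zz),TSY,0,LIP),.02,until_force=4); p=get_state()["position"]; d=p-sp(tr(0,-.045,zz),TSY,0,LIP)[0]
    print(s_,c,d@[np.cos(TW),np.sin(TW),0])
ml(sp(tr(0,-.045,zz),TSY,0,LIP),.05)
f=frame("wrist");print(get_state()["clock"]);
cv2.imwrite("pics/s5.png",cv2.resize(np.vstack([w["img"],f["img"]]),(400,600))[:,:,::-1])
E
python3 s5.py
```

```text
False
0.2715391431662522 77.6882529258728 [ 0.40394441 -0.01163388  0.1122588 ]
False
floor True
bottom z 0.006313664775634761
1 True 0.004705982065975973
-1 True -0.007404460550913979
38.05
```

View pics/s5.png

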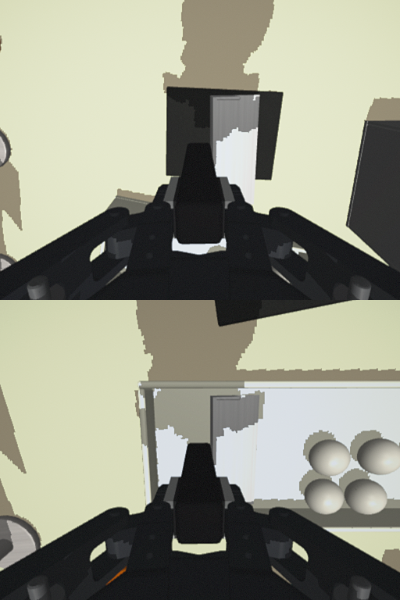

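```bash
cat > s6.py <<'E'
from h import *
import sys
UC=-.0013; Z=.0067
def at(v,z=Z,pitch=0,ref=LIP): return sp(tr(UC,v,z),TSY,pitch,ref)
def lipv():
    d=get_state()["position"]-at(0)[0]; return d@[-np.sin(TW),np.cos(TW),0]
ml(at(-.045),.05)
c=ml(at(.147),.06,until_force=6); v=lipv(); print("push",c,v,get_state()["contact_force"])
f=frame("wrist");t=frame("top")
cv2.imwrite(f"pics/s6{sys.argv[1]}.png",cv2.resize(np.vstack([f["img"],t["img"]]),(400,600))[:,:,::-1]);print(get_state()["clock"])
E
python3 s6.py a
```

```text
push True 0.11504801220841919 [ 0.87486648 -1.77014392  2.56271939]
40.7333
```

View pics/s6a.png

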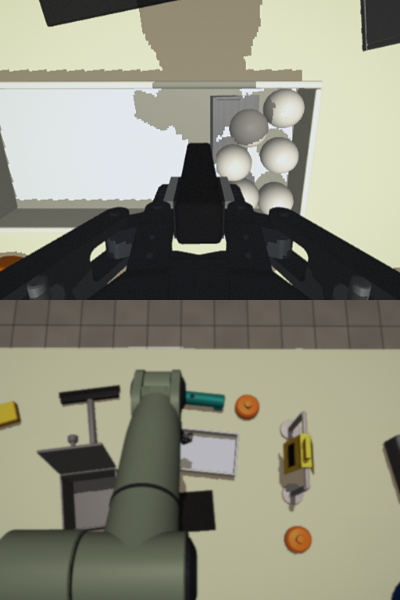

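```bash
cat > s7.py <<'E'
from h import *
import sys
exec(open("s6.py").read().split("ml(at(-.045)")[0])
v=lipv(); h=v-.072
ml(at(h,Z,.15,HEEL),.03)
ml(at(h-.012,Z+.003,.3,HEEL),.04)
ml(at(h-.03,Z+.02,.5,HEEL),.06)
ml(at(h-.03,.16,.5,HEEL),.12)
f=frame("wrist")
ml(sp(bn(0,-.05,.2),BW+np.pi/2,.5,LIP),.15)
g=frame("wrist");n=frame("scene")
cv2.imwrite(f"pics/s7{sys.argv[1]}.png",cv2.resize(np.vstack([f["img"],n["img"]]),(400,600))[:,:,::-1]);print(get_state()["clock"])
E
python3 s7.py a
```

```text
46.175
```

View pics/s7a.png

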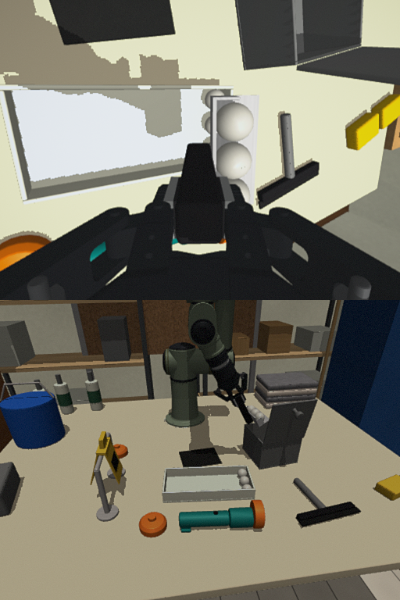

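```bash
cat > s8.py <<'E'
from h import *
import sys
B=lambda v,z,p: sp(bn(-.005,v,z),BW+np.pi/2,p,LIP)
ml(B(-.04,.15,.2),.1); ml(B(-.03,.10,-.3),.08); ml(B(-.02,.088,-.95),.06); sleep(.5)
print(get_state()["contact_force"])
n=frame("scene")
ml(B(-.02,.12,-.6),.1); ml(B(-.04,.2,.2),.15)
n2=frame("wrist")
cv2.imwrite(f"pics/s8{sys.argv[1]}.png",cv2.resize(np.vstack([n2["img"],n["img"]]),(400,600))[:,:,::-1]);print(get_state()["clock"])
E
python3 s8.py a
```

```text
[ 0.23052041  0.23532292 -1.02031156]
51.725
```

View pics/s8a.png

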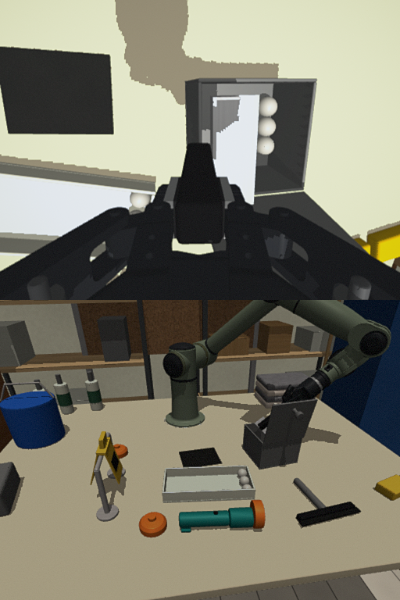

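```bash
cat > s9.py <<'E'
from h import *
exec(open("s6.py").read().split("ml(at(-.045)")[0])
ml(at(-.03,.15),.2); ml(at(-.03,.02),.15); ml(at(-.03,Z),.05,until_force=8)
E
python3 s9.py; sed 's/ml(at(-.045),.05)/ml(at(-.03),.05)/' s6.py > s6b.py; python3 s6b.py b
```

```text
push True 0.14293512793859886 [-1.00153507 -1.94974728  4.68657844]
57.9
```

View pics/s6b.png

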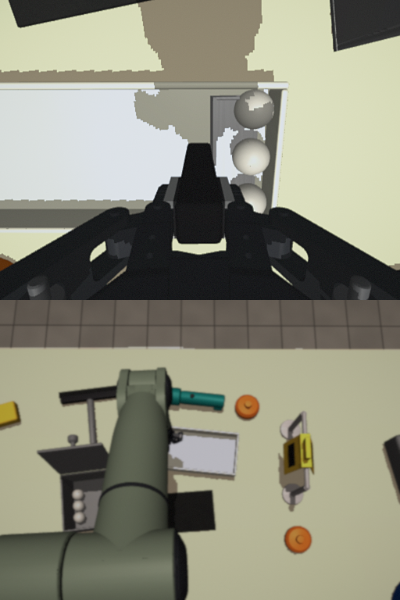

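```bash
python3 s7.py b
```

```text
63.2417
```

View pics/s7b.png

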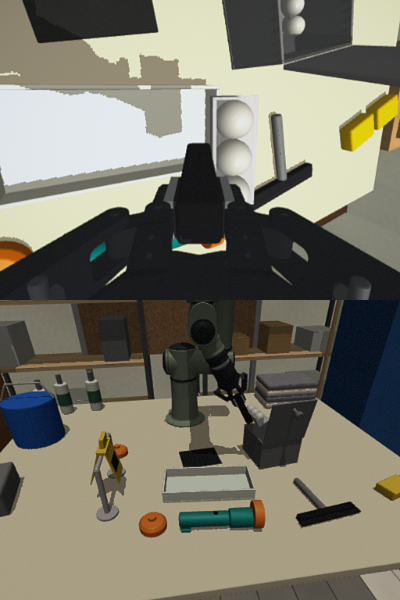

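```bash
python3 s8.py b
cat > s10.py <<'E'
from h import *
y=1.65; o=(.3993,.0256)
ml(sp((*o,.12),y),.2); ml(sp((*o,.02),y),.15)
print(ml(sp((*o,.001),y),.03,until_force=3),get_state()["position"][2]-.108)
let_go(); sleep(.2); p=sp((*o,.004),y); ml((p[0]+[0,0,.2],p[1]))
t=frame("top"); 
for c in("top","scene"):
    if c=="scene": frame(c)
    print(c,[(np.round(d["centre"]).tolist(),round(d["score"],2)) for d in spot_in(c,"ball0")])
print(fit("scoop",[t],[sil("top","scoop")],(*o,y),.004))
for v in((.06,0,.0),(0,0,0)): pass
print("bin centre px",proj(t,np.array([bn(0,0,.01),bn(-.08,-.08,.02),bn(.08,.08,.02)])).round(),get_state()["clock"])
E
python3 s10.py
```

```text
[-1.0929297   0.63327485 -1.80240215]
68.7917
True 0.004280774456199607
top [([116.0, 260.0], 0.74), ([115.0, 247.0], 0.68), ([99.0, 260.0], 0.63), ([117.0, 274.0], 0.55), ([103.0, 277.0], 0.54), ([99.0, 248.0], 0.53)]
scene []Traceback (most recent call last):
  File "s10.py", line 10, in <module>
    print(fit("scoop",[t],[sil("top","scoop")],(*o,y),.004))
          ~~~^^^^^^^^^^^^^^^^^^^^^^^^^^^^^^^^^^^^^^^^^^^^^^
  File "h.py", line 53, in fit
    r=minimize(cost,p0,method="Nelder-Mead",options=dict(initial_simplex=np.vstack([p0]+[p0+sc*d for d in np.diag([.012,.012,.1])]),xatol=2e-4,fatol=1e-4)); p0=r.x
    res = _minimize_neldermead(fun, x0, args, callback, bounds=bounds,
                               **options)
    fsim[k] = func(sim[k])
              ~~~~^^^^^^^^
    fx = function(np.copy(x), *(wrapper_args + args))
  File "h.py", line 48, in cost
    r=render(f,n,p,z0); e+=np.sum(w*np.abs(r-m))/np.sum(m)
                                           ~^~
TypeError: unsupported operand type(s) for -: 'float' and 'NoneType'
```

```bash
cat > s11.py <<'E'
from h import *
e=np.array([np.cos(BW),np.sin(BW),0]); H=bn(.085,0,.12)
p=get_state()["position"]; move_l([p[0],p[1],.44],.2); grab(20)
rot=down(BW)
movep(H+e*.13+[0,0,.32],rot)
move_l(H+e*.13+[0,0,.135],.15,until_force=8)
c=move_l(H+e*.0+[0,0,.135],.1,until_force=15); print(c,get_state()["position"],get_state()["contact_force"])
sleep(.8); p=get_state()["position"]; move_l([p[0],p[1],.42],.2)
movep([.25,.30,.42],rot); sleep(.3)
t=frame("top")
for n in("scoop","sign","ball0","lid_handle"):
    print(n,[(np.round(d["centre"]).tolist(),round(d["score"],2)) for d in spot_in("top",n)][:4])
s=frame("scene")
cv2.imwrite("pics/s11.png",cv2.resize(np.vstack([t["img"],s["img"]]),(450,600))[:,:,::-1]);print(get_state()["clock"])
E
python3 s11.py
```

```text
False [0.51088174 0.3253681  0.25493645] [ 0.25079492 -0.40555026 -0.34922852]
scoop [([247.0, 267.0], 0.93), ([117.0, 257.0], 0.74)]
sign [([378.0, 194.0], 0.59)]
ball0 []
lid_handle [([114.0, 255.0], 0.96)]
83.3083
```

View pics/s11.png

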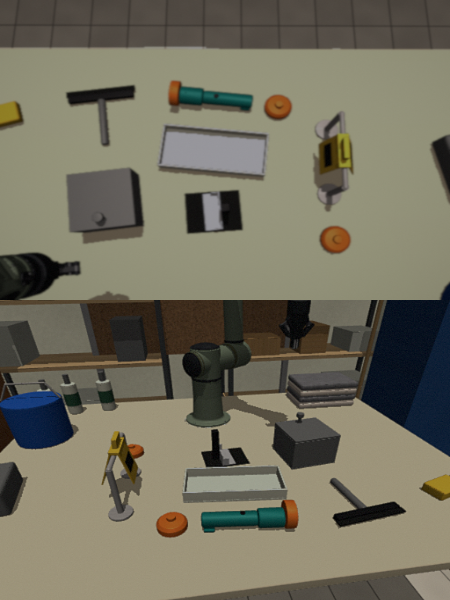

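```bash
python3 -c "
from cell import *
print(sign_off())"
```

```text
the job is handed in; nothing more can be done
None
```

The job is handed in: the sign hangs astride the rail, all 6 balls that were in the tray are in the bin with its lid shut, and the empty scoop is back on its mat. The bystanders weren't touched, and it took about 84 s.

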